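# Shake the control knobs out over the cleaning tray

### The job

Pick up the blue shaker by its black grip and shake all eight cream guitar knobs out of its spout into the steel cleaning tray, spread over the three bays so that every bay gets at least two knobs; tip the shaker only with its spout low, less than about 100 mm above the bench, and never handle the knobs with the fingers. Then put the empty shaker back, standing flat in the middle of its black mat, let go, and leave the bottle, the sanding block and the screwdriver where they are.

Things in the scene. Friction and masses are not known exactly. Their poses are not given: they have to be found in the camera images.
- shaker: blue flat box with a clear roof and a yellow spout, 157 mm long (x from -79 to +78 mm), 64 mm wide, 39 mm tall plus a black grip fin on the roof, 0.22 kg empty; origin at the centre of its flat underside, z up, the spout at its -x end. Inside 58 mm wide and 33 mm high, level floor 3 mm thick; it holds the eight knobs at the start
- shaker_grip (a point): point in the black grip fin, 5 mm behind the shaker's origin (+x) and 62 mm above its underside; the fin is 18 mm thick (along the shaker's y), 64 mm long (along x), from 39 to 81 mm above the underside; axes as the shaker's
- shaker_spout (a point): bottom edge of the spout, at x -79, y 0, z 11 mm in the shaker's frame. Over the last 49 mm the sides narrow to 47 mm and the floor ramps up outwards at 10 degrees, so knobs stay in while level. Tipped nose-down about 20 to 30 degrees they leave one or two at a time when shaken; from about 35 degrees they pour
- tray: steel cleaning tray, fixed, 150 mm (x) by 256 mm (y), walls 3 mm thick and 30 mm high, floor 3 mm thick; two ribs across it, 17 mm high, at y = -42 and +42 mm, divide it into three bays; small wire handles stick out 12 mm at both y ends; origin at the centre of its underside
- tray_bay0 (a point): centre of the floor of the +y bay of the tray, 3 mm above the bench; the bay is 144 mm (x) by about 81 mm (y); axes as the tray's
- tray_bay1 (a point): centre of the floor of the middle bay of the tray, 3 mm above the bench; the bay is 144 mm (x) by about 81 mm (y); axes as the tray's
- tray_bay2 (a point): centre of the floor of the -y bay of the tray, 3 mm above the bench; the bay is 144 mm (x) by about 81 mm (y); axes as the tray's
- mat: black rubber mat, fixed, 190 mm (x) by 110 mm (y), 4 mm thick, on which the shaker stands at the start; origin at the centre of its underside
- knob0: cream plastic control knob with a narrower 17 mm body above the skirt, 22 mm across its round skirt, 16 mm tall; one of eight alike, polished, 12 g, inside the shaker at the start; origin at its middle, 8 mm above its underside, z along its axis
- knob1: cream plastic control knob with a narrower 17 mm body above the skirt, 22 mm across its round skirt, 16 mm tall; one of eight alike, polished, 12 g, inside the shaker at the start; origin at its middle, 8 mm above its underside, z along its axis
- knob2: cream plastic control knob with a narrower 17 mm body above the skirt, 22 mm across its round skirt, 16 mm tall; one of eight alike, polished, 12 g, inside the shaker at the start; origin at its middle, 8 mm above its underside, z along its axis
- knob3: cream plastic control knob with a narrower 17 mm body above the skirt, 22 mm across its round skirt, 16 mm tall; one of eight alike, polished, 12 g, inside the shaker at the start; origin at its middle, 8 mm above its underside, z along its axis
- knob4: cream plastic control knob with a narrower 17 mm body above the skirt, 22 mm across its round skirt, 16 mm tall; one of eight alike, polished, 12 g, inside the shaker at the start; origin at its middle, 8 mm above its underside, z along its axis
- knob5: cream plastic control knob with a narrower 17 mm body above the skirt, 22 mm across its round skirt, 16 mm tall; one of eight alike, polished, 12 g, inside the shaker at the start; origin at its middle, 8 mm above its underside, z along its axis
- knob6: cream plastic control knob with a narrower 17 mm body above the skirt, 22 mm across its round skirt, 16 mm tall; one of eight alike, polished, 12 g, inside the shaker at the start; origin at its middle, 8 mm above its underside, z along its axis
- knob7: cream plastic control knob with a narrower 17 mm body above the skirt, 22 mm across its round skirt, 16 mm tall; one of eight alike, polished, 12 g, inside the shaker at the start; origin at its middle, 8 mm above its underside, z along its axis
- cleaner_bottle: blue bottle with black cap, 52 mm diameter, 150 mm tall, standing; origin at the centre of its underside; leave alone
- sanding_block: cork sanding block 70 x 45 x 30 mm; origin at the centre of its underside; leave alone
- screwdriver: screwdriver with red handle, 180 mm long, lying along its x axis, handle to -x; leave alone
Mind the look-alikes: they are no part of the job. What is shaped like the shaker but orange or turquoise is not meant.

How it is judged (in metres and radians):
On the way:
1. the shaker is tipped with its spout over the tray (angle between shaker's own z axis and vertical above 0.12 rad and x of shaker_spout in the frame of tray between -0.085 and 0.085 m and y of shaker_spout in the frame of tray between -0.138 and 0.138 m), for 0.1 s.
At the end, for the whole second after the job is handed in: all eight knobs lie at rest in the tray, below its rim, at least two in each of the three bays; the shaker stands flat (within 0.06 rad) on its black mat, its origin within 35 mm of the mat's centre (x of knob0 in the frame of tray between -0.073 and 0.073 m and y of knob0 in the frame of tray between -0.126 and 0.126 m and z of each of knob0, knob1, knob2, knob3, knob4, knob5, knob6, knob7 in the frame of tray below 0.03 m and linear speed of each of knob0, knob1, knob2, knob3, knob4, knob5, knob6, knob7 below 0.03 m/s and x of knob1 in the frame of tray between -0.073 and 0.073 m and y of knob1 in the frame of tray between -0.126 and 0.126 m and x of knob2 in the frame of tray between -0.073 and 0.073 m and y of knob2 in the frame of tray between -0.126 and 0.126 m and x of knob3 in the frame of tray between -0.073 and 0.073 m and y of knob3 in the frame of tray between -0.126 and 0.126 m and x of knob4 in the frame of tray between -0.073 and 0.073 m and y of knob4 in the frame of tray between -0.126 and 0.126 m and x of knob5 in the frame of tray between -0.073 and 0.073 m and y of knob5 in the frame of tray between -0.126 and 0.126 m and x of knob6 in the frame of tray between -0.073 and 0.073 m and y of knob6 in the frame of tray between -0.126 and 0.126 m and x of knob7 in the frame of tray between -0.073 and 0.073 m and y of knob7 in the frame of tray between -0.126 and 0.126 m and ((y of knob0 in the frame of tray_bay0 between -0.042 and 0.042 m and (y of knob1 in the frame of tray_bay0 between -0.042 and 0.042 m or y of knob2 in the frame of tray_bay0 between -0.042 and 0.042 m or y of knob3 in the frame of tray_bay0 between -0.042 and 0.042 m or y of knob4 in the frame of tray_bay0 between -0.042 and 0.042 m or y of knob5 in the frame of tray_bay0 between -0.042 and 0.042 m or y of knob6 in the frame of tray_bay0 between -0.042 and 0.042 m or y of knob7 in the frame of tray_bay0 between -0.042 and 0.042 m)) or (y of knob1 in the frame of tray_bay0 between -0.042 and 0.042 m and (y of knob2 in the frame of tray_bay0 between -0.042 and 0.042 m or y of knob3 in the frame of tray_bay0 between -0.042 and 0.042 m or y of knob4 in the frame of tray_bay0 between -0.042 and 0.042 m or y of knob5 in the frame of tray_bay0 between -0.042 and 0.042 m or y of knob6 in the frame of tray_bay0 between -0.042 and 0.042 m or y of knob7 in the frame of tray_bay0 between -0.042 and 0.042 m)) or (y of knob2 in the frame of tray_bay0 between -0.042 and 0.042 m and (y of knob3 in the frame of tray_bay0 between -0.042 and 0.042 m or y of knob4 in the frame of tray_bay0 between -0.042 and 0.042 m or y of knob5 in the frame of tray_bay0 between -0.042 and 0.042 m or y of knob6 in the frame of tray_bay0 between -0.042 and 0.042 m or y of knob7 in the frame of tray_bay0 between -0.042 and 0.042 m)) or (y of knob3 in the frame of tray_bay0 between -0.042 and 0.042 m and (y of knob4 in the frame of tray_bay0 between -0.042 and 0.042 m or y of knob5 in the frame of tray_bay0 between -0.042 and 0.042 m or y of knob6 in the frame of tray_bay0 between -0.042 and 0.042 m or y of knob7 in the frame of tray_bay0 between -0.042 and 0.042 m)) or (y of knob4 in the frame of tray_bay0 between -0.042 and 0.042 m and (y of knob5 in the frame of tray_bay0 between -0.042 and 0.042 m or y of knob6 in the frame of tray_bay0 between -0.042 and 0.042 m or y of knob7 in the frame of tray_bay0 between -0.042 and 0.042 m)) or (y of knob5 in the frame of tray_bay0 between -0.042 and 0.042 m and (y of knob6 in the frame of tray_bay0 between -0.042 and 0.042 m or y of knob7 in the frame of tray_bay0 between -0.042 and 0.042 m)) or (y of knob6 in the frame of tray_bay0 between -0.042 and 0.042 m and y of knob7 in the frame of tray_bay0 between -0.042 and 0.042 m)) and ((y of knob0 in the frame of tray_bay1 between -0.042 and 0.042 m and (y of knob1 in the frame of tray_bay1 between -0.042 and 0.042 m or y of knob2 in the frame of tray_bay1 between -0.042 and 0.042 m or y of knob3 in the frame of tray_bay1 between -0.042 and 0.042 m or y of knob4 in the frame of tray_bay1 between -0.042 and 0.042 m or y of knob5 in the frame of tray_bay1 between -0.042 and 0.042 m or y of knob6 in the frame of tray_bay1 between -0.042 and 0.042 m or y of knob7 in the frame of tray_bay1 between -0.042 and 0.042 m)) or (y of knob1 in the frame of tray_bay1 between -0.042 and 0.042 m and (y of knob2 in the frame of tray_bay1 between -0.042 and 0.042 m or y of knob3 in the frame of tray_bay1 between -0.042 and 0.042 m or y of knob4 in the frame of tray_bay1 between -0.042 and 0.042 m or y of knob5 in the frame of tray_bay1 between -0.042 and 0.042 m or y of knob6 in the frame of tray_bay1 between -0.042 and 0.042 m or y of knob7 in the frame of tray_bay1 between -0.042 and 0.042 m)) or (y of knob2 in the frame of tray_bay1 between -0.042 and 0.042 m and (y of knob3 in the frame of tray_bay1 between -0.042 and 0.042 m or y of knob4 in the frame of tray_bay1 between -0.042 and 0.042 m or y of knob5 in the frame of tray_bay1 between -0.042 and 0.042 m or y of knob6 in the frame of tray_bay1 between -0.042 and 0.042 m or y of knob7 in the frame of tray_bay1 between -0.042 and 0.042 m)) or (y of knob3 in the frame of tray_bay1 between -0.042 and 0.042 m and (y of knob4 in the frame of tray_bay1 between -0.042 and 0.042 m or y of knob5 in the frame of tray_bay1 between -0.042 and 0.042 m or y of knob6 in the frame of tray_bay1 between -0.042 and 0.042 m or y of knob7 in the frame of tray_bay1 between -0.042 and 0.042 m)) or (y of knob4 in the frame of tray_bay1 between -0.042 and 0.042 m and (y of knob5 in the frame of tray_bay1 between -0.042 and 0.042 m or y of knob6 in the frame of tray_bay1 between -0.042 and 0.042 m or y of knob7 in the frame of tray_bay1 between -0.042 and 0.042 m)) or (y of knob5 in the frame of tray_bay1 between -0.042 and 0.042 m and (y of knob6 in the frame of tray_bay1 between -0.042 and 0.042 m or y of knob7 in the frame of tray_bay1 between -0.042 and 0.042 m)) or (y of knob6 in the frame of tray_bay1 between -0.042 and 0.042 m and y of knob7 in the frame of tray_bay1 between -0.042 and 0.042 m)) and ((y of knob0 in the frame of tray_bay2 between -0.042 and 0.042 m and (y of knob1 in the frame of tray_bay2 between -0.042 and 0.042 m or y of knob2 in the frame of tray_bay2 between -0.042 and 0.042 m or y of knob3 in the frame of tray_bay2 between -0.042 and 0.042 m or y of knob4 in the frame of tray_bay2 between -0.042 and 0.042 m or y of knob5 in the frame of tray_bay2 between -0.042 and 0.042 m or y of knob6 in the frame of tray_bay2 between -0.042 and 0.042 m or y of knob7 in the frame of tray_bay2 between -0.042 and 0.042 m)) or (y of knob1 in the frame of tray_bay2 between -0.042 and 0.042 m and (y of knob2 in the frame of tray_bay2 between -0.042 and 0.042 m or y of knob3 in the frame of tray_bay2 between -0.042 and 0.042 m or y of knob4 in the frame of tray_bay2 between -0.042 and 0.042 m or y of knob5 in the frame of tray_bay2 between -0.042 and 0.042 m or y of knob6 in the frame of tray_bay2 between -0.042 and 0.042 m or y of knob7 in the frame of tray_bay2 between -0.042 and 0.042 m)) or (y of knob2 in the frame of tray_bay2 between -0.042 and 0.042 m and (y of knob3 in the frame of tray_bay2 between -0.042 and 0.042 m or y of knob4 in the frame of tray_bay2 between -0.042 and 0.042 m or y of knob5 in the frame of tray_bay2 between -0.042 and 0.042 m or y of knob6 in the frame of tray_bay2 between -0.042 and 0.042 m or y of knob7 in the frame of tray_bay2 between -0.042 and 0.042 m)) or (y of knob3 in the frame of tray_bay2 between -0.042 and 0.042 m and (y of knob4 in the frame of tray_bay2 between -0.042 and 0.042 m or y of knob5 in the frame of tray_bay2 between -0.042 and 0.042 m or y of knob6 in the frame of tray_bay2 between -0.042 and 0.042 m or y of knob7 in the frame of tray_bay2 between -0.042 and 0.042 m)) or (y of knob4 in the frame of tray_bay2 between -0.042 and 0.042 m and (y of knob5 in the frame of tray_bay2 between -0.042 and 0.042 m or y of knob6 in the frame of tray_bay2 between -0.042 and 0.042 m or y of knob7 in the frame of tray_bay2 between -0.042 and 0.042 m)) or (y of knob5 in the frame of tray_bay2 between -0.042 and 0.042 m and (y of knob6 in the frame of tray_bay2 between -0.042 and 0.042 m or y of knob7 in the frame of tray_bay2 between -0.042 and 0.042 m)) or (y of knob6 in the frame of tray_bay2 between -0.042 and 0.042 m and y of knob7 in the frame of tray_bay2 between -0.042 and 0.042 m)) and horizontal distance between shaker and mat below 0.035 m and z of shaker in the frame of mat below 0.01 m and angle between shaker's own z axis and vertical below 0.06 rad and linear speed of shaker below 0.02 m/s); the robot touches nothing.
It fails at once if the fingers touch a knob (contact force between the fingers and knob0 above 0.3 N or contact force between the fingers and knob1 above 0.3 N or contact force between the fingers and knob2 above 0.3 N or contact force between the fingers and knob3 above 0.3 N or contact force between the fingers and knob4 above 0.3 N or contact force between the fingers and knob5 above 0.3 N or contact force between the fingers and knob6 above 0.3 N or contact force between the fingers and knob7 above 0.3 N).
It fails at once if the shaker is tipped (more than 0.3 rad) with its spout more than 150 mm above the bench (angle between shaker's own z axis and vertical above 0.3 rad and height (world z) of shaker_spout above 0.15 m).
It fails at once if the bottle, the sanding block or the screwdriver is shifted by more than 30 mm, or the bottle tipped over (distance of any of cleaner_bottle, sanding_block, screwdriver from where it was at the start of the episode above 0.03 m or angle between cleaner_bottle's own z axis and vertical above 0.5 rad).
It also fails if it takes over 72 s, if anything falls off the work surface, if the arm or the gripper's body presses on something with over 40 N, if the wrist force passes 120 N, or if a joint passes its speed limit or range.

### The arm

A 6-joint arm with a two-finger parallel gripper is mounted at the origin on the work surface. World frame = base frame: x ahead of the robot, y to its left, z up, the work surface at z = 0. Lengths are in mm, angles in rad, forces in N, time in s.
With the tool pointing down it reaches from about 325 to 850 mm from the base axis. Payload 15.5 kg.
Tool frame: the origin (TCP) lies on the centre line of the jaws, within the pads' length; the fingertips stand bot.tip_extent ahead of it and the grasp point (between the pads) lies 2 mm behind it (bot.tip_extent is the distance from the TCP to the fingertips, in mm); z points along the fingers, y is the direction in which the jaws open and shut (so a half turn about z gives the same grasp; the last joint's range is limited). The gripper opens to 91 mm and grips with 3 to 60 N. Pads are 32 mm wide; open, the fingers measure 118 mm over their backs; the gripper's body (76 mm by 178 mm) begins 60 mm behind the grasp point.
Start: joints at [-1.21, 0.494, 1.345, -0, 1.302, -0.096], TCP at [275.114, -561.194, 230.915] pointing down, gripper open.
Joint ranges: [-2.91, 2.91], [-0.82, 2.16], [0.22, 2.67], [-1.22, 4.37], [0.12, 2.79], [-3.08, 3.08]. Speed limits (rad/s): [1.89, 1.89, 2.57, 3.01, 3.01, 3.01].

### API

Orientations are given as a unit quaternion [x, y, z, w].
In Python, from workcell import bot gives the robot as it stands.
- The arm moves only by the shell command python3 -m jog 'ROWS' [FORCE]. ROWS is JSON, a list of rows, each a list of 7 numbers: the shift along the world's x, y, z in m, then the turn, a rotation vector about the world's x, y, z in degrees, then the finger opening in m, from 0 to 0.0912. A call has 1 to 5 rows; each row shifts and turns the commanded pose from where the row before left it; what a row does not reach is not made up. A row lasts 1/12 s, in which the tool goes at most 41.7 mm and 7.16 degrees, less where a joint would pass 70% of its speed; a pose out of reach is approached as far as the arm can. A call with a gripper value outside its range is refused whole. The fingers move at their own pace and stop on an object; FORCE is the grip in N (left out, the last holds). Time passes only in rows, so rows that do not move let the fingers close. It gives the time, the measured TCP pose, the force and the opening at its end, in the units of the state.
- bot.get_state(): the state, without advancing time (a new reading comes with each control period).
- bot.read_camera(name): name is "scene" or "top" or "wrist"; returns the picture (384x512x3 uint8, red, green, blue); there is no depth.
- bot.calibration(name): a dict with "fx", "fy", "cx", "cy" (pixels), "cam_to_world" (4x4, takes a point from camera to world coordinates); the wrist camera has in their place "mount" (4x4, takes a point from camera to tool coordinates, whose origin is the TCP and whose axes are the flange's). Camera axes: x right, y down, z forward; pixel columns grow to the right and rows downward; lengths in mm; the calibration is good to about 2 mm. The wrist camera is an equidistant fisheye: a pixel r from the principal point sees the ray r / f radians off the axis. A picture is of the moment at which its call begins: read the wrist's pose just before it. calibration takes no time and is no camera call.
- bot.close_job(): hands the job in, once; it reports no verdict.
The state is a dict: "time": time; "joints": joint angles; "joint_velocities": joint speeds; "joint_torque": joint torques, N m; "position": TCP position; "orientation": TCP orientation; "force": force on the tool from outside, world axes, zero at the start; "ft_torque": the same for the moment, N m; "width": finger opening in mm.
Only numpy, scipy, OpenCV 4.12 (cv2) and the standard library are available. Lean on these libraries where they do the work, as an engineer would, in place of code of your own. Each camera call takes 0.05 s, during which the arm holds its last target. There are 200 camera calls.

## Working session

There is one attempt and no reset: what is moved stays moved. The work goes in short steps, Python scripts to look and compute and a shell command to move; the robot and the scene stay as the last step left them, time stands still between calls to the robot, and variables do not carry over. Pictures are saved under pics/ and viewed, about 8 in all and at most 12, crops included, and the job is handed in when it is done.

```bash
mkdir -p pics
cat > h.py <<'E'
import numpy as np, cv2
from workcell import bot
def snap(n,f,crop=None,s=1):
    im=bot.read_camera(n)[:,:,::-1].copy()
    np.save('pics/'+f+'.npy',im)
    if crop: a,b,c,d=crop; im=im[b:d,a:c]
    cv2.imwrite('pics/'+f+'.png',cv2.resize(im,None,fx=s,fy=s,interpolation=cv2.INTER_CUBIC))
def ray(n,u,v,z):
    c=bot.calibration(n);T=np.array(c['cam_to_world'])
    d=T[:3,:3]@[(u-c['cx'])/c['fx'],(v-c['cy'])/c['fy'],1];o=T[:3,3]
    return o+d*(z-o[2])/d[2]
def proj(n,P):
    c=bot.calibration(n);T=np.array(c['cam_to_world'])
    p=T[:3,:3].T@(np.array(P)-T[:3,3])
    return c['cx']+c['fx']*p[0]/p[2],c['cy']+c['fy']*p[1]/p[2]
E
python3 - <<'E'
from h import *
snap('top','t0',None,1.5);snap('scene','s0',None,1.5)
for n in('top','scene'):print(bot.calibration(n))
print(bot.get_state(),bot.tip_extent)
E
```

```text
{'fx': 474.6117437640068, 'fy': 474.6117437640068, 'cx': 250.95435699454092, 'cy': 193.23841036299774, 'cam_to_world': array([[-1.14054016e-02, -9.94501388e-01,  1.04100465e-01,
         3.87866472e+02],
       [-9.99885689e-01,  1.03094271e-02, -1.10600678e-02,
         1.34484972e+02],
       [ 9.92603658e-03, -1.04214710e-01, -9.94505288e-01,
         1.67784004e+03],
       [ 0.00000000e+00,  0.00000000e+00,  0.00000000e+00,
         1.00000000e+00]])}
{'fx': 380.608358192139, 'fy': 380.608358192139, 'cx': 251.95122033393167, 'cy': 187.21565882153672, 'cam_to_world': array([[ 6.23866323e-01,  5.99437063e-01, -5.01463876e-01,
         1.03841752e+03],
       [ 7.81447322e-01, -4.87849426e-01,  3.89028303e-01,
        -2.70405663e+02],
       [-1.14408808e-02, -6.34569260e-01, -7.72781315e-01,
         8.53613567e+02],
       [ 0.00000000e+00,  0.00000000e+00,  0.00000000e+00,
         1.00000000e+00]])}
{'time': 0.1, 'joints': array([-1.21048944e+00,  4.94162837e-01,  1.34605425e+00,  1.92348938e-05,
        1.30251500e+00, -9.54744556e-02]), 'joint_velocities': array([ 0.00029841,  0.00035894, -0.00268202,  0.00045758, -0.00055766,
        0.00059804]), 'joint_torque': array([ 1.79373033e-03, -8.80242419e+01, -3.82544053e+01,  7.07546202e-02,
        4.81663202e-02, -6.43940939e-05]), 'position': array([ 275.01130332, -560.88448187,  230.37695383]), 'orientation': array([ 9.74145527e-01,  2.25920711e-01, -6.60288583e-05, -5.65954825e-04]), 'force': array([0.69324753, 0.38346309, 0.05118382]), 'ft_torque': array([-0.03843144,  0.02160733,  0.00376677]), 'width': 91.16619921965015} 17.0
```

View pics/t0.png

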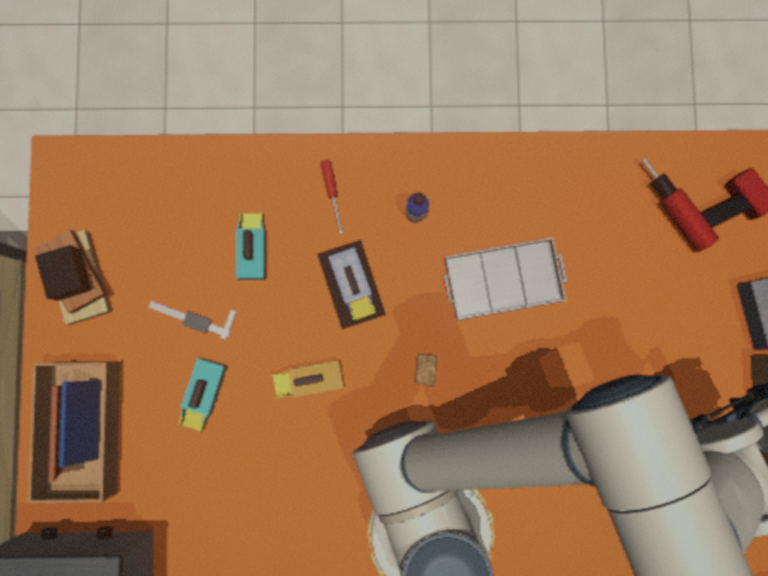

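View pics/s0.png

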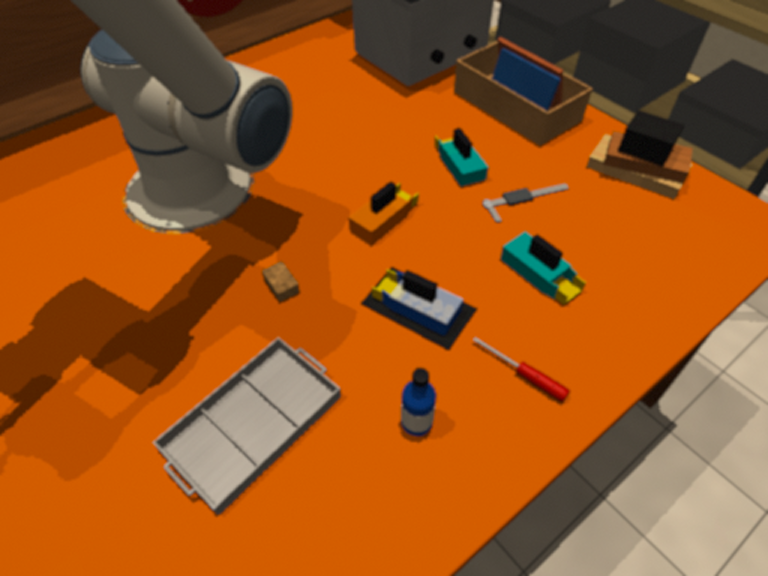

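The top view shows the shaker on its mat near (350,283) in the 1.5x picture, with the spout pointing down in the picture towards the base. The tray is near (505,278). I'll measure both in an enlarged crop.

Run:
```python
from h import *
im=np.load('pics/t0.npy')[150:225,205:385]
cv2.imwrite('pics/t0c.png',cv2.resize(im,None,fx=4.4,fy=4.4,interpolation=cv2.INTER_CUBIC))
```

```text
(no output)
```

View pics/t0c.png

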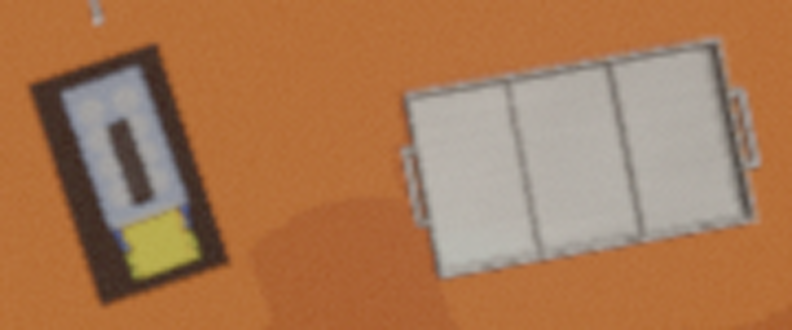

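Run:
```python
from h import *
def w(pts,z): return np.array([ray('top',(x+.5)/4.4+205-.5,(y+.5)/4.4+150-.5,z)[:2] for x,y in pts])
def rep(n,P):
    c=P.mean(0); print(n,P.round(0).tolist(),c.round(1)); 
    for i in range(4): d=P[(i+1)%4]-P[i]; print('  len %.0f ang %.1f'%(np.hypot(*d),np.degrees(np.arctan2(d[1],d[0]))))
rep('mat',w([(32,86),(157,45),(228,263),(103,303)],4))
rep('fin',w([(107,122),(127,118),(154,200),(132,206)],85))
rep('tray',w([(404,93),(718,40),(755,220),(440,277)],30))
print('spout tip',w([(168,272)],30))
print('block,bottle', w([((426*1/1.5-205)*4.4,(370/1.5-150)*4.4),((418/1.5-205)*4.4,(200/1.5-150)*4.4)],30), ray('top',418/1.5,200/1.5,150))
from scipy.spatial.transform import Rotation as R
s=bot.get_state();print(R.from_quat(s['orientation']).as_matrix().round(3))
```

```text
mat [[651.0, 254.0], [683.0, 153.0], [505.0, 97.0], [474.0, 198.0]] [578.5 175.4]
  len 107 ang -72.2
  len 186 ang -162.7
  len 105 ang 107.2
  len 185 ang 17.7
fin [[609.0, 191.0], [612.0, 175.0], [549.0, 155.0], [544.0, 172.0]] [578.8 173.3]
  len 16 ang -79.2
  len 67 ang -162.4
  len 17 ang 104.7
  len 68 ang 16.0
tray [[638.0, -44.0], [679.0, -297.0], [533.0, -321.0], [491.0, -70.0]] [ 585.2 -183.2]
  len 256 ang -80.9
  len 147 ang -170.6
  len 255 ang 99.6
  len 149 ang 9.8
spout tip [[497.05588382 145.24953948]]
block,bottle [[375.03677831   5.48461928]
 [773.95811312  16.96888027]] [744.53826731  24.28031251 150.        ]
[[ 0.898  0.44  -0.   ]
 [ 0.44  -0.898  0.001]
 [ 0.    -0.001 -1.   ]]
```

Measured positions:

| Item | Position (mm) | Yaw |
|---|---|---|
| Fin centre | (579, 173.5) | about 17° |
| Mat centre | (578, 175) | about 17.3° |
| Tray centre | (585, -183) | about 9.5° |
| Bottle | (750, 22) | n/a |

Next I move above the fin.

```bash
r='' ; python3 -m jog '[[0.0152,0.0367,0,0,0,-0.45,0.0912],[0.0152,0.0367,0,0,0,-0.45,0.0912],[0.0152,0.0367,0,0,0,-0.45,0.0912],[0.0152,0.0367,0,0,0,-0.45,0.0912],[0.0152,0.0367,0,0,0,-0.45,0.0912]]'
python3 -m jog '[[0.0152,0.0367,0,0,0,-0.45,0.0912],[0.0152,0.0367,0,0,0,-0.45,0.0912],[0.0152,0.0367,0,0,0,-0.45,0.0912],[0.0152,0.0367,0,0,0,-0.45,0.0912],[0.0152,0.0367,0,0,0,-0.45,0.0912]]'
python3 -m jog '[[0.0152,0.0367,0,0,0,-0.45,0.0912],[0.0152,0.0367,0,0,0,-0.45,0.0912],[0.0152,0.0367,0,0,0,-0.45,0.0912],[0.0152,0.0367,0,0,0,-0.45,0.0912],[0.0152,0.0367,0,0,0,-0.45,0.0912]]'
python3 -m jog '[[0.0152,0.0367,0,0,0,-0.45,0.0912],[0.0152,0.0367,0,0,0,-0.45,0.0912],[0.0152,0.0367,0,0,0,-0.45,0.0912],[0.0152,0.0367,0,0,0,-0.45,0.0912],[0.0152,0.0367,0,0,0,-0.45,0.0912]]'
python3 -m jog '[[0,0,-0.015,0,0,0,0.0912],[0,0,-0.02,0,0,0,0.0912],[0,0,-0.015,0,0,0,0.0912],[0,0,0,0,0,0,0.0912]]'
python3 - <<'E'
from h import *
from scipy.spatial.transform import Rotation as R
s=bot.get_state();print(s['position'],R.from_quat(s['orientation']).as_matrix().round(3)[:,:2].T,s['force'])
c=bot.calibration('wrist');print(c)
snap('wrist','w0',None,1.2)
E
```

```text
time: 0.52
position: [351.2, -375.8, 230.7]
orientation: [0.978, 0.206, -0.0, -0.0]
force: [1.1, 0.3, -0.9]
width: 90.9
time: 0.93
position: [427.3, -192.3, 230.8]
orientation: [0.982, 0.187, -0.0, -0.0]
force: [1.0, 0.1, 0.8]
width: 91.5
time: 1.35
position: [503.3, -8.6, 230.9]
orientation: [0.986, 0.168, -0.0, -0.0]
force: [1.1, -0.6, -0.2]
width: 91.0
time: 1.77
position: [579.3, 174.9, 230.7]
orientation: [0.989, 0.149, -0.0, 0.0]
force: [1.5, -1.1, 0.6]
width: 91.4
time: 2.1
position: [577.3, 172.7, 177.8]
orientation: [0.989, 0.149, -0.003, 0.0]
force: [-1.2, -0.2, -0.4]
width: 91.2
[577.34079011 172.7338701  177.76632453] [[ 0.956  0.295 -0.005]
 [ 0.295 -0.956 -0.   ]] [-1.21351707 -0.16669042 -0.41100104]
{'fx': 297.3186396354542, 'fy': 297.3186396354542, 'cx': 256.8853936721577, 'cy': 194.39611453238533, 'mount': array([[ 5.03130703e-04, -9.59008420e-01, -2.83377130e-01,
         8.03657075e+01],
       [ 9.99999850e-01,  4.20520593e-04,  3.52349667e-04,
        -6.11584656e-01],
       [-2.18740378e-04, -2.83377265e-01,  9.59008487e-01,
        -1.54973204e+02],
       [ 0.00000000e+00,  0.00000000e+00,  0.00000000e+00,
         1.00000000e+00]])}
```

View pics/w0.png

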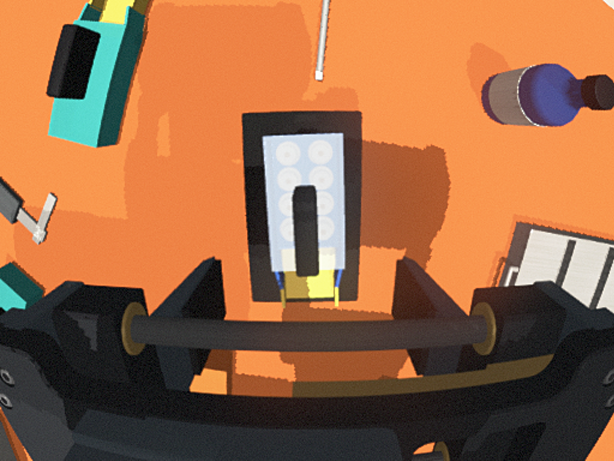

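The wrist view shows the shaker square between the jaws: fin at column 305, jaws centred near 308, yaw aligned. All eight knobs are visible through the roof. Next I descend and grip.

```bash
python3 -m jog '[[0.0005,0,-0.035,0,0,0,0.0912],[0.0005,0,-0.035,0,0,0,0.0912],[0,0,-0.03,0,0,0,0.0912],[0,0,-0.014,0,0,0,0.0912],[0,0,0,0,0,0,0.0912]]'
python3 -m jog '[[0,0,0,0,0,0,0.05],[0,0,0,0,0,0,0.03],[0,0,0,0,0,0,0.01],[0,0,0,0,0,0,0.005],[0,0,0,0,0,0,0.005]]' 45
python3 -m jog '[[0,0,0,0,0,0,0.005],[0,0,0,0,0,0,0.005],[0,0,0,0,0,0,0.005]]'
python3 - <<'E'
from h import *
print(bot.get_state()['position'])
E
```

```text
time: 2.57
position: [578.9, 172.3, 64.8]
orientation: [0.989, 0.149, -0.002, 0.0]
force: [-0.5, -0.4, 0.3]
width: 90.8
time: 2.98
position: [580.7, 172.9, 68.0]
orientation: [0.989, 0.149, 0.001, -0.0]
force: [0.1, -0.9, 0.0]
width: 60.8
time: 3.23
position: [580.2, 172.8, 67.1]
orientation: [0.989, 0.149, 0.0, -0.0]
force: [0.1, -0.1, 0.2]
width: 40.7
[580.16684464 172.80935246  67.07306716]
```

```bash
python3 -m jog '[[0,0,0,0,0,0,0.005],[0,0,0,0,0,0,0.005],[0,0,0,0,0,0,0.005],[0,0,0,0,0,0,0.005],[0,0,0,0,0,0,0.005]]'
python3 -m jog '[[0,0,0,0,0,0,0.005],[0,0,0.008,0,0,0,0.005],[0,0,0.015,0,0,0,0.005],[0,0,0.02,0,0,0,0.005],[0,0,0.015,0,0,0,0.005]]'
python3 - <<'E'
from h import *
snap('scene','s1',(150,100,406,292),3)
E
```

```text
time: 3.65
position: [580.0, 172.8, 66.8]
orientation: [0.989, 0.149, -0.0, -0.0]
force: [-1.0, 1.0, -1.1]
width: 17.7
time: 4.07
position: [580.2, 172.7, 126.4]
orientation: [0.989, 0.149, 0.0, 0.0]
force: [0.8, -0.2, -3.2]
width: 17.7
```

View pics/s1.png

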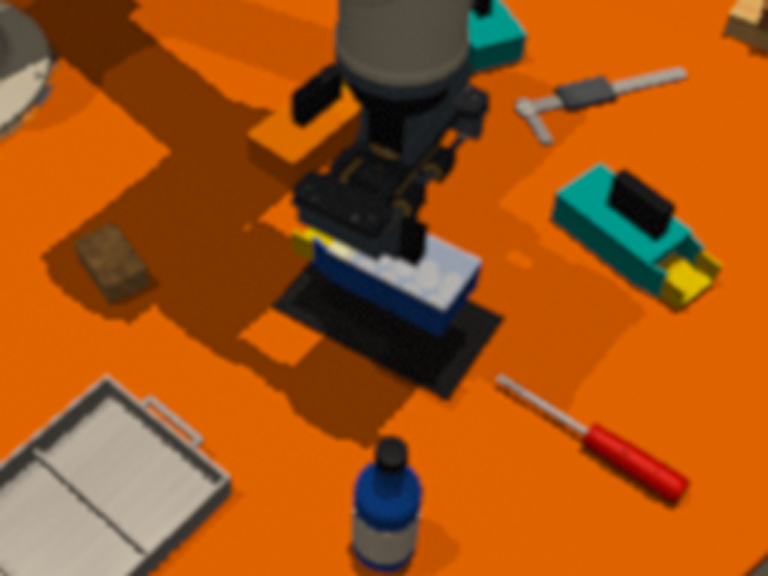

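The shaker is lifted level off the mat with the knobs inside (around 400,270). Force of -3.2 N matches its weight. I carry it level to bay 2.

```bash
python3 -m jog '[[0,-0.01,0,0,0,-0.75,0.005],[0,-0.02,0,0,0,-0.75,0.005],[0,-0.03,0,0,0,-0.75,0.005],[0,-0.03,0,0,0,-0.75,0.005],[0,-0.03,0,0,0,-0.75,0.005]]'
python3 -m jog '[[0,-0.03,0,0,0,-0.75,0.005],[0,-0.03,0,0,0,-0.75,0.005],[0,-0.03,0,0,0,-0.75,0.005],[0,-0.03,0,0,0,-0.75,0.005],[0.008,-0.028,0,0,0,-0.75,0.005]]'
python3 -m jog '[[0.016,-0.026,0,0,0,0,0.005],[0.02,-0.026,0,0,0,0,0.005],[0.02,-0.026,0,0,0,0,0.005],[0.02,-0.026,0,0,0,0,0.005],[0.02,-0.026,0,0,0,0,0.005]]'
python3 -m jog '[[0.014,-0.02,-0.005,0,0,0,0.005],[0.008,-0.014,-0.005,0,0,0,0.005],[0,-0.014,-0.005,0,0,0,0.005],[0,0,-0.003,0,0,0,0.005],[0,0,0,0,0,0,0.005]]'
python3 - <<'E'
from h import *
s=bot.get_state();print(s['position'],s['joints'])
snap('scene','s2',(60,180,270,350),3.6); snap('top','t2')
snap('wrist','w2',None,1.2)
E
```

```text
time: 4.53
position: [579.2, 51.1, 124.0]
orientation: [0.993, 0.116, -0.001, 0.0]
force: [0.6, 0.1, -3.0]
width: 17.7
time: 4.95
position: [586.0, -97.2, 123.9]
orientation: [0.997, 0.083, -0.001, -0.0]
force: [0.4, -0.6, -3.2]
width: 17.9
time: 5.37
position: [683.9, -227.0, 123.7]
orientation: [0.997, 0.083, -0.001, -0.0]
force: [0.4, -0.0, -3.2]
width: 17.8
time: 5.78
position: [704.4, -273.7, 104.9]
orientation: [0.997, 0.083, -0.001, -0.001]
force: [-0.6, 0.3, -4.0]
width: 17.7
[ 704.39193688 -273.6626079   104.88551343] [-4.49469894e-01  7.96932339e-01  1.09485853e+00 -9.98111416e-05
  1.25300262e+00  9.54849606e-01]
```

View pics/s2.png

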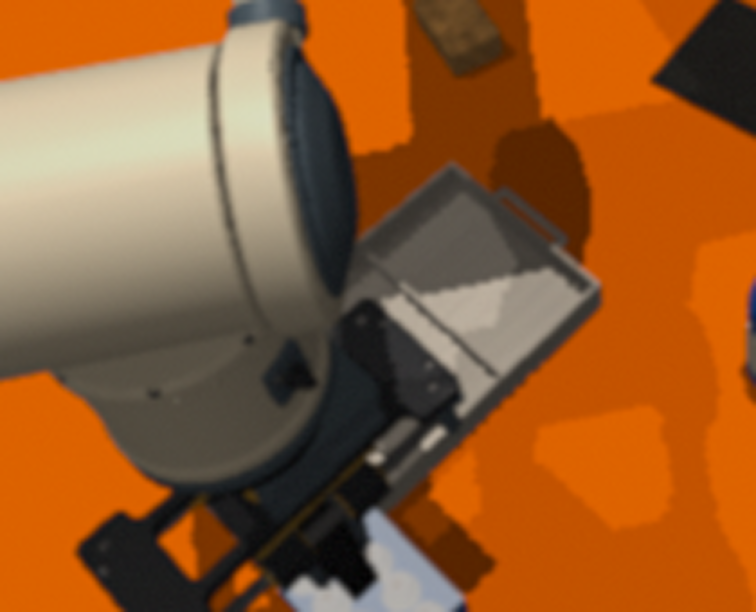

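I miscounted the rows, so y is about 25 mm too far and I'll correct it. The scene camera's view is blocked by the arm. I'll compare the wrist and top views in one montage.

```bash
python3 -m jog '[[0,0.006,0,0,0,0,0.005],[0,0.012,0,0,0,0,0.005],[0,0.007,0,0,0,0,0.005],[0,0,0,0,0,0,0.005]]'
python3 - <<'E'
from h import *
snap('wrist','w3')
a=np.load('pics/w3.npy')[60:330,100:412]; b=np.load('pics/t2.npy')[140:230,280:392]
cv2.imwrite('pics/m3.png',np.hstack([cv2.resize(a,(460,400)),cv2.resize(b,(330,400))]))
E
```

```text
time: 6.27
position: [706.2, -245.4, 107.2]
orientation: [0.996, 0.085, -0.0, -0.0]
force: [0.0, 0.2, -3.3]
width: 17.8
```

View pics/m3.png

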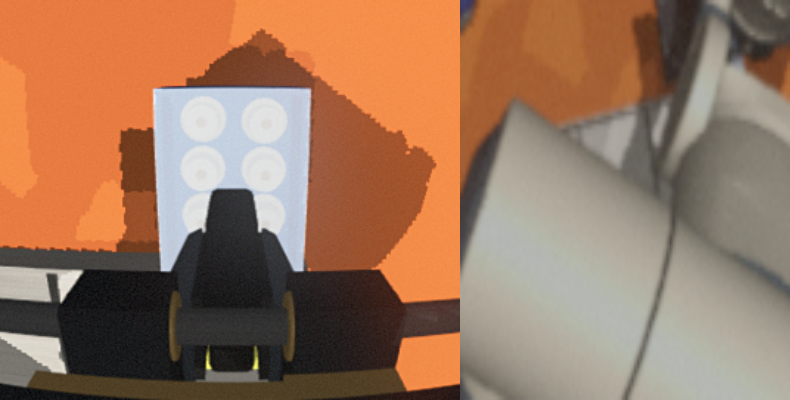

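The wrist view shows the rear six knobs through the roof (rows at about y=120, 170, 215). The tray is hidden from the top camera. I'll use force readings, plus wrist views with the nose tipped up, to count what remains. First I record the force baseline, then tip to 20°.

```bash
cat >> h.py <<'E'
def fz(n=12):
    F=[]
    for i in range(n): bot.read_camera('wrist'); F.append(bot.get_state()['force'][2])
    F=np.array(F);s=bot.get_state();print('Fz %.3f +- %.3f'%(F.mean(),F.std()/n**.5),s['position'].round(1),round(s['time'],1))
E
python3 -c "from h import *;fz()"
python3 -m jog '[[-0.0056,-0.001,0.0064,0.82,-4.93,0,0.005],[-0.0056,-0.001,0.0064,0.82,-4.93,0,0.005],[-0.0056,-0.001,0.0064,0.82,-4.93,0,0.005],[-0.0056,-0.001,0.0064,0.82,-4.93,0,0.005],[0,0,0,0,0,0,0.005]]'
python3 -m jog '[[0,0,0,0,0,0,0.005],[0,0,0,0,0,0,0.005],[0,0,0,0,0,0,0.005]]'
python3 -c "
from h import *
fz()
snap('wrist','w4')"
```

```text
Fz -3.121 +- 0.214 [ 706.1 -248.3  106.9] 6.9
time: 7.33
position: [680.6, -252.6, 132.8]
orientation: [0.981, 0.081, 0.174, -0.014]
force: [0.8, -1.4, -3.8]
width: 17.8
time: 7.58
position: [684.6, -252.1, 132.5]
orientation: [0.981, 0.083, 0.173, -0.014]
force: [-0.3, 0.1, -3.8]
width: 17.6
Fz -3.459 +- 0.176 [ 683.7 -252.2  132.5] 8.2
```

```bash
python3 -m jog '[[-0.012,-0.002,0,0,0,0,0.005],[0.012,0.002,0,0,0,0,0.005],[-0.012,-0.002,0,0,0,0,0.005],[0.012,0.002,0,0,0,0,0.005],[0,0,0,0,0,0,0.005]]'
python3 -m jog '[[0.0066,0.0011,-0.0038,-1.155,6.9,0,0.005],[0.0066,0.0011,-0.0038,-1.155,6.9,0,0.005],[0.0066,0.0011,-0.0038,-1.155,6.9,0,0.005],[0.0066,0.0011,-0.0038,-1.155,6.9,0,0.005],[0.0066,0.0011,-0.0038,-1.155,6.9,0,0.005]]'
python3 -m jog '[[0,0,0,0,0,0,0.005],[0.008,0.001,0,0,0,0,0.005],[-0.008,-0.001,0,0,0,0,0.005],[0,0,0,0,0,0,0.005],[0,0,0,0,0,0,0.005]]'
python3 - <<'E'
from h import *
snap('wrist','w5')
def c(n,sz): return cv2.resize(np.load(f'pics/{n}.npy')[60:384,60:452],sz,interpolation=cv2.INTER_CUBIC)
cv2.imwrite('pics/m5.png',np.hstack([c('w4',(395,330)),c('w5',(395,330))]))
E
```

```text
time: 8.65
position: [684.7, -252.2, 132.8]
orientation: [0.981, 0.082, 0.173, -0.014]
force: [-0.6, -0.4, -3.6]
width: 18.2
time: 9.07
position: [717.5, -246.7, 115.2]
orientation: [0.988, 0.082, -0.131, 0.012]
force: [1.4, -0.9, -3.8]
width: 17.7
time: 9.48
position: [716.5, -246.9, 113.7]
orientation: [0.988, 0.083, -0.13, 0.011]
force: [0.2, 0.1, -3.4]
width: 17.6
```

View pics/m5.png

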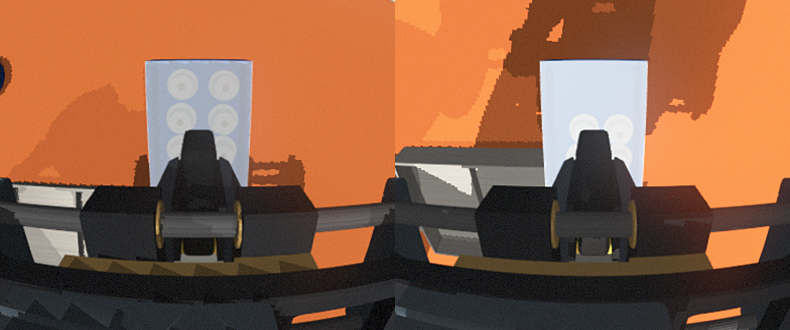

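At 20° the knobs stayed at rest. After shaking they moved about 25 mm forward (rows now at y≈128 and 150), so it needs shaking at a slightly steeper tilt. To save views I'll read the tray from a rectified scene image and print its "creaminess" as numbers.

```bash
cat >> h.py <<'E'
def traymap(npy,name='scene',z=10,s=2):
    im=np.load('pics/'+npy+'.npy'); a=np.radians(9.5)
    ex=np.array([np.cos(a),np.sin(a),0]);ey=np.array([-np.sin(a),np.cos(a),0]);o=np.array([585.2,-183.2,z])
    # rows: tray x from +76 (top) to -76 ; cols: tray y from +128 (left) to -128
    P=np.float32([proj(name,o+ex*x+ey*y) for x,y in((76,128),(76,-128),(-76,-128),(-76,128))])
    W,H=256*s,152*s
    return cv2.warpPerspective(im,cv2.getPerspectiveTransform(P,np.float32([[0,0],[W,0],[W,H],[0,H]])),(W,H),flags=cv2.INTER_CUBIC)
def ascii(m,s=2):
    g=cv2.resize(m,(32,19),interpolation=cv2.INTER_AREA).astype(float)
    r=100*(g[...,2]-g[...,0])/(g.sum(2)+1)
    for q in r: print(''.join('%3d'%v for v in q))
E
python3 -m jog '[[-0.0066,-0.0011,0.004,1.1,-6.58,0,0.005],[-0.0066,-0.0011,0.004,1.1,-6.58,0,0.005],[-0.0066,-0.0011,0.004,1.1,-6.58,0,0.005],[-0.0066,-0.0011,0.004,1.1,-6.58,0,0.005],[-0.0066,-0.0011,0.004,1.1,-6.58,0,0.005]]'
python3 -m jog '[[-0.0066,-0.0011,0.004,1.1,-6.58,0,0.005],[-0.012,-0.002,0,0,0,0,0.005],[0.012,0.002,0,0,0,0,0.005],[-0.012,-0.002,0,0,0,0,0.005],[0.012,0.002,0,0,0,0,0.005]]'
python3 -m jog '[[0,0,0,0,0,0,0.005],[0,0,0,0,0,0,0.005],[0,0,0,0,0,0,0.005]]'
python3 -c "
from h import *
snap('wrist','w6');snap('scene','s6');ascii(traymap('s0'))"
```

```text
time: 9.95
position: [683.4, -253.0, 135.7]
orientation: [0.983, 0.082, 0.163, -0.011]
force: [2.3, 1.4, -4.3]
width: 17.9
time: 10.37
position: [674.8, -253.6, 137.5]
orientation: [0.973, 0.082, 0.213, -0.018]
force: [1.0, 0.2, -3.8]
width: 17.8
time: 10.62
position: [677.3, -253.0, 137.5]
orientation: [0.973, 0.082, 0.214, -0.018]
force: [-0.2, -0.6, -2.9]
width: 17.8
  6  4  5  5  5  5  5  5  5  5  5  4  4  5  5  5  5  5  5  5  5  5  5  5  5  5  4  5  5  5  5  8
  5  5  5  5  5  5  5  5  5  5  5  5  5  5  5  5  5  5  5  5  5  5  5  5  5  5  5  5  5  5  5  5
  5  5  5  5  5  5  5  5  5  5  5  5  5  5  5  5  5  5  5  5  5  5  5  5  5  5  5  5  5  5  5  6
  5  5  5  5  5  5  5  5  5  5  5  5  5  5  5  5  5  5  5  5  5  5  5  5  5  5  5  5  5  5  5  6
  5  5  5  5  5  5  5  5  5  5  5  5  5  5  5  5  5  5  5  5  5  5  5  5  5  5  5  5  5  5  5  6
  5  5  5  5  5  5  5  5  5  5  5  5  5  5  5  5  5  5  5  5  5  5  5  5  5  5  5  5  5  5  5  5
  5  5  5  5  5  5  5  5  5  5  5  5  5  5  5  5  5  5  5  5  5  5  5  5  5  5  5  5  5  5  5  5
  5  5  5  5  5  5  5  5  5  5  5  5  5  5  5  5
[... 415 characters left out ...]
  5  5  5  5  5  5  6
  5  5  5  5  5  5  5  5  5  5  5  5  5  5  5  5  5  5  5  5  5  5  5  5  5  5  5  5  5  5  5  6
  5  5  5  5  5  5  5  5  5  5  5  5  5  5  5  5  5  5  5  5  5  5  5  5  5  5  5  5  5  5  5  6
  5  5  5  5  5  5  5  5  5  5  5  5  5  5  5  5  5  5  5  5  5  5  5  5  5  5  5  5  5  5  5  5
  5  5  5  5  5  5  5  5  5  5  5  5  5  5  5  5  5  5  5  5  5  5  5  5  5  5  5  5  5  5  5  6
  5  5  5  5  5  5  5  5  5  5  5  5  5  5  5  5  5  5  5  5  5  5  5  5  5  5  5  5  5  5  5  6
  5  5  5  5  5  5  5  5  5  5  5  5  5  5  5  5  5  5  5  5  5  5  5  5  5  5  5  5  5  5  5  6
  5  4  5  5  4  5  5  5  5  5  5  5  5  5  5  5  5  5  5  5  5  5  5  5  5  5  5  5  5  5  5 10
```

```bash
python3 -m jog '[[0.0074,0.0012,-0.0076,-1.03,6.16,0,0.005],[0.0074,0.0012,-0.0076,-1.03,6.16,0,0.005],[0.0074,0.0012,-0.0076,-1.03,6.16,0,0.005],[0.0074,0.0012,-0.0076,-1.03,6.16,0,0.005],[-0.004,0.0234,0,0,0,0,0.005]]'
python3 -m jog '[[-0.004,0.0234,0,0,0,0,0.005],[-0.004,0.0234,0,0,0,0,0.005],[-0.004,0.0234,0,0,0,0,0.005],[-0.004,0.0234,0,0,0,0,0.005],[-0.004,0.0234,0,0,0,0,0.005]]'
python3 -m jog '[[-0.004,0.0234,0,0,0,0,0.005],[0,0,0,0,0,0,0.005]]'
python3 - <<'E'
from h import *
snap('scene','s7');snap('wrist','w7');snap('top','t7')
m=traymap('s7');ascii(m)
c=lambda n:cv2.resize(np.load(f'pics/{n}.npy')[60:384,60:452],(390,320))
cv2.imwrite('pics/m7.png',np.vstack([np.hstack([c('w6'),c('w7')]),np.hstack([cv2.resize(m,(390,232)),cv2.resize(np.load('pics/s7.npy'),(390,232))])]))
E
```

```text
time: 11.13
position: [707.0, -227.2, 105.2]
orientation: [0.996, 0.084, -0.005, 0.001]
force: [0.4, 2.0, -3.4]
width: 17.5
time: 11.55
position: [682.7, -106.7, 106.8]
orientation: [0.996, 0.084, -0.002, -0.0]
force: [0.1, 0.9, -3.6]
width: 17.9
time: 11.72
position: [678.1, -80.2, 106.8]
orientation: [0.996, 0.085, -0.002, -0.001]
force: [0.2, 0.2, -2.9]
width: 17.7
  0 -2 24  1  0  1 -2-34 -1 -5  1  5  4  5  5  5  5  5  5  5  4  5  5  4  5  5  5  5  5  5  5  8
  0  3 27  1  1  1  0 -2 -4 -5  2  5  5  5  5  5  5  5  5  5  5  5  5  5  5  5  5  5  5  5  5  5
  6  8 27  0  1  1  1  0  0  0  4  5  5  5  5  5  5  5  5  5  5  5  5  5  5  5  5  5  5  5  5  6
 28 26  9  0  1  0 -1  0  2 -1  4  5  5  5  5  5  5  5  5  5  5  5  5  5  5  5  5  5  5  5  5  6
 -2  0 -1  1  0 -1 -1  0  0  0  3  5  5  5  5  5  5  5  5  5  5  5  5  5  5  5  5  5  5  5  5  5
 -1  0 -1 13 10  5 -2  0  0  1  4  5  5  5  5  5  5  5  5  5  5  5  5  5  5  5  5  5  5  5  5  6
 -1 -1 -1  5  5  6 -1 -1  0  1  4  5  5  5  5  5  5  5  5  5  5  5  5  5  6  6  5  5  5  5  5  5
 -1 -1  0  8  8  7 -1 -2  0  0  4  5  5  5  5  5  
[... 413 characters left out ...]
  5  5  6  7  6  5  6
  1  2  2  4  4  2 -1 -1  0 -1  3  5  5  5  5  5  5  5  5  5  5  5  5  5  5  5  5  5  5  5  5  6
  5  5  5  5  5  5  0 -1  0  0  4  5  5  5  5  5  5  5  5  5  5  5  5  5  5  5  5  5  5  5  5  6
  5  5  5  5  5  5  4  4  4  4  5  5  5  5  5  5  5  5  5  5  5  5  5  5  5  5  5  5  5  5  5  5
  5  5  5  5  5  5  5  5  5  5  4  5  5  5  5  5  5  5  5  5  5  5  5  5  5  5  5  5  5  5  5  6
  5  5  5  5  5  5  5  5  5  5  5  5  5  5  5  5  5  5  5  5  5  5  5  5  5  5  5  5  5  5  5  6
  5  5  5  5  5  5  5  5  5  4  5  5  5  5  5  5  5  5  5  5  5  5  5  5  5  5  5  5  5  5  5  6
  5  5  5  4  5  5  5  5  5  5  5  5  5  5  4  5  5  5  5  5  5  5  5  5  5  5  5  5  5  5  5 10
```

View pics/m7.png

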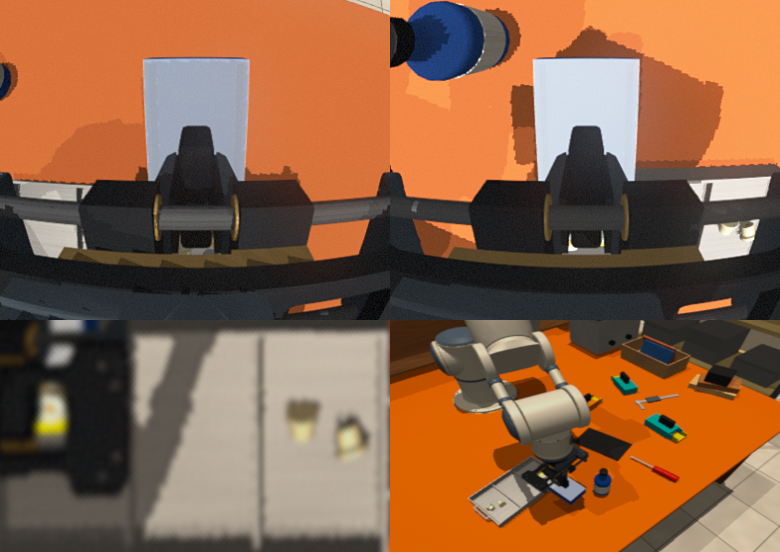

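The rectified map (lower left) shows two knobs in bay 2, at about (302,420) and (350,438), and none elsewhere. So six remain. I now shake over bay 0, one cycle at 25°, and check from the bay 2 side.

```bash
python3 -m jog '[[-0.0074,-0.0012,0.0076,1.03,-6.16,0,0.005],[-0.0074,-0.0012,0.0076,1.03,-6.16,0,0.005],[-0.0074,-0.0012,0.0076,1.03,-6.16,0,0.005],[-0.0074,-0.0012,0.0076,1.03,-6.16,0,0.005],[0,0,0,0,0,0,0.005]]'
python3 -m jog '[[-0.012,-0.002,0,0,0,0,0.005],[0.012,0.002,0,0,0,0,0.005],[0,0,0,0,0,0,0.005],[0,0,0,0,0,0,0.005]]'
python3 -m jog '[[0.0074,0.0012,-0.0076,-1.03,6.16,0,0.005],[0.0074,0.0012,-0.0076,-1.03,6.16,0,0.005],[0.0074,0.0012,-0.0076,-1.03,6.16,0,0.005],[0.0074,0.0012,-0.0076,-1.03,6.16,0,0.005],[0.004,-0.0234,0,0,0,0,0.005]]'
python3 -m jog '[[0.004,-0.0234,0,0,0,0,0.005],[0.004,-0.0234,0,0,0,0,0.005],[0.004,-0.0234,0,0,0,0,0.005],[0.004,-0.0234,0,0,0,0,0.005],[0.004,-0.0234,0,0,0,0,0.005]]'
python3 -m jog '[[0.004,-0.0234,0,0,0,0,0.005],[0,0,0,0,0,0,0.005]]'
python3 - <<'E'
from h import *
snap('scene','s8');snap('wrist','w8')
m=traymap('s8');ascii(m[:,:340])
E
```

```text
time: 12.28
position: [645.5, -89.6, 136.4]
orientation: [0.974, 0.082, 0.212, -0.018]
force: [-0.0, 0.1, -4.0]
width: 17.8
time: 12.62
position: [650.8, -89.7, 137.0]
orientation: [0.974, 0.082, 0.211, -0.018]
force: [-0.2, 0.0, -3.5]
width: 17.9
time: 13.03
position: [685.3, -103.6, 105.2]
orientation: [0.996, 0.086, -0.007, -0.001]
force: [-1.8, 0.4, -3.5]
width: 17.6
time: 13.45
position: [703.5, -225.7, 106.3]
orientation: [0.996, 0.084, -0.003, -0.001]
force: [0.4, 0.2, -2.8]
width: 17.9
time: 13.62
position: [707.7, -252.7, 106.3]
orientation: [0.997, 0.083, -0.003, -0.0]
force: [-0.6, 0.1, -2.9]
width: 17.5
  7  4  4  5  5  5  5  5  5  5  5  5  5  5  4  5  3  3 -4 -7  0  4  4  4  4  4  5  4  6  8 -2 -2
  5  5  5  5  5  5  5  5  5  5  5  5  5  5  5  5  0 -3 -4 -2  1  2  4  3  3  3  2  3 10 11 -2 -2
  5  5  5  5  5  5  5  5  5  5  5  5  5  5  5  3  1  0  0  0  0  4  5  5  5  5  5  6  7 10  7  8
  5  5  5  5  5  5  5  5  5  5  5  5  5  5  4  0  0  2  1  0  0  0  4  5  5  4  4  9 13 19 22 24
  5  5  5  5  5  5  5  5  5  5  5  5  5  5  4  1  0  0  0  0  0  0 -2 -3 -5 -6 -7 -6 -7 -
[... 665 characters left out ...]
  1  5  6  1  1  7  8
  5  5  5  6 11 14 14 12  6  5  5  5  5  5  4  2 -1  2  1  0  0  1  7  7  5 -2 -1 -3 -7 -1  7  7
  5  5  5  5  5  7  7  5  5  5  5  5  5  5  5  1  2  4  1  0  2  7  8  6 -4 -5 -2  0 -5  2  8  8
  5  5  5  5  5  5  5  5  5  5  5  5  5  5  5  7  8  8  7  6  6  8  7  0 -8 -7 -4 -1  1  6  8  8
  5  5  5  5  5  5  5  5  5  4  5  5  5  5  6  7  8  8  8  8  8  8  7  0  1  5  7  7  8  8  8  8
  5  5  5  5  5  5  5  5  5  5  5  5  2 -3  4  8  8  8  8  8  8  8  8  8  8  8  8  8  8  7  7  8
  5  5  5  5  5  5  5  5  5  5  2 -1 -7  1  8  8  7  8  8  8  8  8  8  8  8  8  7  7  7  8  8  8
  5  5  5  6  5  5  5  4  0 -3 -7 -8 -1  6  7  8  8  8  8  8  8  8  8  8  8  8  7  8  8  7  8  7
```

The map suggests two knobs in bay 0, one of them in shade. I'll do one shake cycle over bay 1, then back off towards the mat to get a clear view of the whole tray.

```bash
python3 -m jog '[[-0.0034,0.0205,0,0,0,0,0.005],[-0.0034,0.0205,0,0,0,0,0.005],[-0.0034,0.0205,0,0,0,0,0.005],[-0.0034,0.0205,0,0,0,0,0.005],[0,0,0,0,0,0,0.005]]'
python3 -m jog '[[-0.0074,-0.0012,0.0076,1.03,-6.16,0,0.005],[-0.0074,-0.0012,0.0076,1.03,-6.16,0,0.005],[-0.0074,-0.0012,0.0076,1.03,-6.16,0,0.005],[-0.0074,-0.0012,0.0076,1.03,-6.16,0,0.005],[0,0,0,0,0,0,0.005]]'
python3 -m jog '[[-0.012,-0.002,0,0,0,0,0.005],[0.012,0.002,0,0,0,0,0.005],[0,0,0,0,0,0,0.005],[0,0,0,0,0,0,0.005]]'
python3 -m jog '[[0.0074,0.0012,-0.0076,-1.03,6.16,0,0.005],[0.0074,0.0012,-0.0076,-1.03,6.16,0,0.005],[0.0074,0.0012,-0.0076,-1.03,6.16,0,0.005],[0.0074,0.0012,-0.0076,-1.03,6.16,0,0.005],[-0.01,0.012,0,0,0,0,0.005]]'
python3 -m jog '[[-0.025,0.03,0,0,0,0,0.005],[-0.025,0.03,0,0,0,0,0.005],[-0.025,0.03,0,0,0,0,0.005],[-0.015,0.03,0,0,0,0,0.005],[0,0.03,0,0,0,0,0.005]]'
python3 -m jog '[[0,0.03,0,0,0,0,0.005],[0,0.03,0,0,0,0,0.005],[0,0.02,0,0,0,0,0.005],[0,0,0,0,0,0,0.005]]'
python3 - <<'E'
from h import *
snap('scene','s9');snap('wrist','w9');snap('top','t9')
m=traymap('s9',z=8,s=3);cv2.imwrite('pics/m9.png',m)
ascii(m)
E
```

```text
time: 14.13
position: [692.9, -160.7, 106.5]
orientation: [0.996, 0.086, -0.004, -0.002]
force: [0.8, -0.2, -2.1]
width: 17.6
time: 14.55
position: [660.1, -168.8, 136.3]
orientation: [0.973, 0.083, 0.212, -0.02]
force: [1.0, -0.3, -3.1]
width: 17.9
time: 14.88
position: [665.2, -169.7, 136.8]
orientation: [0.974, 0.083, 0.211, -0.019]
force: [-0.1, -1.6, -2.8]
width: 17.7
time: 15.3
position: [689.3, -154.0, 105.0]
orientation: [0.996, 0.085, -0.006, -0.0]
force: [-0.9, 1.5, -3.1]
width: 17.7
time: 15.72
position: [590.4, -1.7, 106.2]
orientation: [0.996, 0.085, -0.005, -0.002]
force: [2.3, 0.7, -3.2]
width: 18.0
time: 16.05
position: [593.8, 80.6, 106.4]
orientation: [0.996, 0.086, -0.003, -0.002]
force: [-0.1, -0.0, -2.8]
width: 17.9
  5  5  4  4  4  4  4  5  5  5  5  5  5  4  5  5  4  4  4  4  4  5  5  5  5  5  5  5  5  4  4 10
  5  5  5  5  5  5  5  5  5  5  5  5  5  5  5  5  5  5  5  5  5  5  5  5  5  5  5  5  5  5  5  6
  5  5  5  5  5  5  5  5  5  5  5  5  5  5  5  5  5  5  5  5  5  5  5  5  5  5  5  5  5  5  5  7
  5  5  5  5  5  5  5  5  5  5  5  5  5  5  5  5  5  5  5  5  
[... 789 characters left out ...]
  5  5  7  7  6  5  6
  5  5  6  8  8  6  5  5  5  5  5  5  5  5  5  5  5  5  5  5  5  5  5  5  5  5  5  5  5  5  5  6
  5  5  5  6  5  5  5  5  5  5  5  5  5  5  5  5  5  5  5  5  5  5  5  5  5  5  5  5  5  5  5  6
  5  5  5  5  5  5  5  5  5  5  5  5  5  5  5  5  5  5  5  5  5  5  5  5  5  5  5  5  5  5  5  5
  5  5  5  5  5  5  5  5  5  5  5  5  5  5  5  5  5  5  5  5  5  5  5  5  5  5  5  5  5  5  5  6
  5  5  5  5  5  5  5  5  5  5  5  5  5  5  5  5  5  5  5  5  5  5  5  5  5  5  5  5  5  5  5  6
  5  5  5  5  5  5  5  5  5  5  5  5  5  5  5  5  5  5  5  5  5  5  5  5  5  5  5  5  5  5  5  6
  5  5  5  5  5  5  5  5  5  5  5  5  5  5  5  5  5  5  5  5  5  5  5  5  5  5  5  5  5  5  5 10
```

View pics/m9.png

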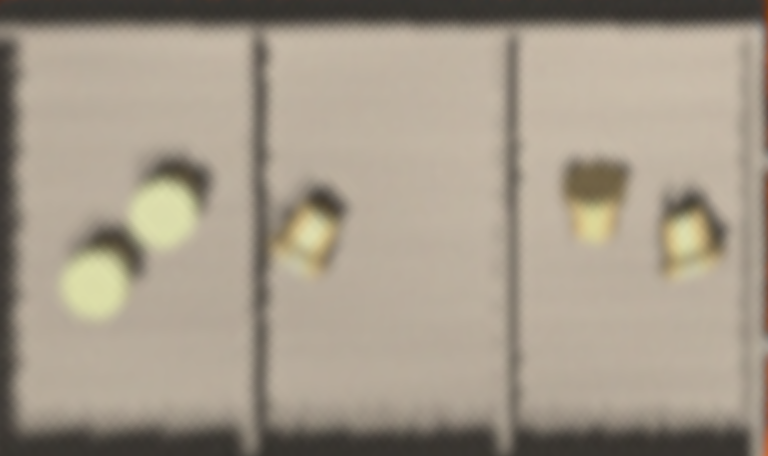

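Bay 0 holds two knobs (165,212 and 95,285), bay 1 holds one (305,232) and bay 2 holds two (595,200 and 690,235). Three are left in the shaker and all belong in bay 1. I'll shake it empty there at 32°.

```bash
python3 -m jog '[[0,-0.015,0,0,0,0,0.005],[0,-0.03,0,0,0,0,0.005],[0,-0.03,0,0,0,0,0.005],[0,-0.03,0,0,0,0,0.005],[0.0165,-0.024,0,0,0,0,0.005]]'
python3 -m jog '[[0.0165,-0.024,0,0,0,0,0.005],[0.0165,-0.024,0,0,0,0,0.005],[0.0165,-0.024,0,0,0,0,0.005],[0.0165,-0.024,0,0,0,0,0.005],[0.0165,-0.024,0,0,0,0,0.005]]'
python3 -m jog '[[-0.008,-0.0013,0.0073,1.056,-6.31,0,0.005],[-0.008,-0.0013,0.0073,1.056,-6.31,0,0.005],[-0.008,-0.0013,0.0073,1.056,-6.31,0,0.005],[-0.008,-0.0013,0.0073,1.056,-6.31,0,0.005],[-0.008,-0.0013,0.0073,1.056,-6.31,0,0.005]]'
python3 -m jog '[[0,0,0,0,0,0,0.005],[-0.01,-0.002,0,0,0,0,0.005],[0.01,0.002,0,0,0,0,0.005],[-0.01,-0.002,0,0,0,0,0.005],[0.01,0.002,0,0,0,0,0.005]]'
python3 -m jog '[[-0.01,-0.002,0,0,0,0,0.005],[0.01,0.002,0,0,0,0,0.005],[-0.01,-0.002,0,0,0,0,0.005],[0.01,0.002,0,0,0,0,0.005],[0,0,0,0,0,0,0.005]]'
python3 -m jog '[[0.008,0.0013,-0.0073,-1.056,6.31,0,0.005],[0.008,0.0013,-0.0073,-1.056,6.31,0,0.005],[0.008,0.0013,-0.0073,-1.056,6.31,0,0.005],[0.008,0.0013,-0.0073,-1.056,6.31,0,0.005],[0.008,0.0013,-0.0073,-1.056,6.31,0,0.005]]'
python3 -m jog '[[-0.0165,0.024,0,0,0,0,0.005],[-0.0165,0.024,0,0,0,0,0.005],[-0.0165,0.024,0,0,0,0,0.005],[-0.0165,0.024,0,0,0,0,0.005],[-0.0165,0.024,0,0,0,0,0.005]]'
python3 -m jog '[[-0.0165,0.024,0,0,0,0,0.005],[0,0.03,0,0,0,0,0.005],[0,0.03,0,0,0,0,0.005],[0,0.03,0,0,0,0,0.005],[0,0.015,0,0,0,0,0.005]]'
python3 - <<'E'
from h import *
snap('scene','s10');snap('top','t10')
m=traymap('s10',z=8,s=3);cv2.imwrite('pics/m10.png',m)
ascii(m[:,230:540])
E
```

```text
time: 16.62
position: [607.9, -55.2, 106.2]
orientation: [0.996, 0.084, -0.005, -0.002]
force: [2.6, -0.5, -2.9]
width: 17.9
time: 17.03
position: [693.2, -175.0, 106.3]
orientation: [0.996, 0.084, -0.004, -0.002]
force: [0.5, 0.0, -2.3]
width: 18.1
time: 17.45
position: [655.5, -177.8, 139.8]
orientation: [0.965, 0.083, 0.249, -0.024]
force: [0.8, 2.2, -2.7]
width: 17.8
time: 17.87
position: [656.0, -176.5, 138.5]
orientation: [0.965, 0.084, 0.245, -0.026]
force: [0.7, -0.1, -3.5]
width: 17.7
time: 18.28
position: [658.9, -176.5, 139.3]
orientation: [0.965, 0.084, 0.247, -0.026]
force: [-0.1, -0.5, -2.2]
width: 17.8
time: 18.7
position: [696.3, -169.5, 106.0]
orientation: [0.996, 0.085, -0.012, -0.006]
force: [1.3, 0.2, -3.4]
width: 17.6
time: 19.12
position: [612.7, -47.8, 104.7]
orientation: [0.996, 0.086, -0.01, -0.008]
force: [0.1, -0.2, -2.3]
width: 17.5
time: 19.53
position: [597.0, 83.3, 105.0]
orientation: [0.996, 0.087, -0.009, -0.008]
force: [-0.3, 0.8, -2.5]
width: 17.6
  5  4  5  5  5  5  5  5  4  4  4  5  5  4  4  4  5  4  4  5  4  5  4  4  5  5  5  4  5  5  5  4
  5  5
[... 1039 characters left out ...]
  5  5  5  5  5  5  5
  5  5  5  5  5  5  5  5  5  5  5  6  8  9  9  8  7  6  7  7  7  7  6  6  5  5  5  5  5  5  5  5
  5  5  5  5  5  5  5  5  5  5  5  5  5  5  5  5  5  5  5  5  5  5  5  5  5  5  5  5  5  5  5  5
  5  5  5  5  5  5  5  5  5  5  5  5  5  5  5  5  5  5  5  5  5  5  5  5  5  5  5  5  5  5  5  5
  5  5  5  5  5  5  5  5  5  5  5  5  5  5  5  5  5  5  5  5  5  5  5  5  5  5  5  5  5  5  5  5
  5  5  5  5  5  5  5  5  5  5  5  5  5  5  5  5  5  5  5  5  5  5  5  5  5  5  5  5  5  5  5  5
  5  5  5  5  5  5  5  5  5  5  5  5  5  5  5  5  5  5  5  5  5  5  5  5  5  5  5  5  5  5  5  5
  5  5  5  5  5  5  5  5  5  5  5  4  5  5  5  5  5  5  5  5  5  5  5  5  5  5  5  5  5  5  5  5
```

View pics/m10.png

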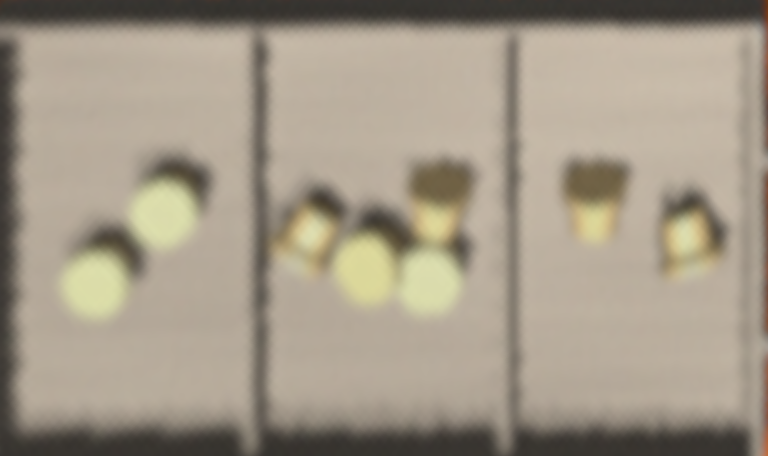

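All eight knobs are in the tray: 2, 4 and 2. The four in bay 1 are at (305,232), (365,268), (440,205) and (430,280). I work out the correction to return level at yaw 17° to the pick-up pose.

```bash
python3 -m jog '[[0,0,0,0,0,0,0.005],[0,0,0,0,0,0,0.005]]'
cat >> h.py <<'E'
def err():
    from scipy.spatial.transform import Rotation as R
    s=bot.get_state();a=np.radians(17)
    T=np.array([[np.cos(a),np.sin(a),0],[np.sin(a),-np.cos(a),0],[0,0,-1]])
    print('pos to go',(np.array([582,174,67])-s['position']).round(1),'rot',np.degrees((R.from_matrix(T)*R.from_quat(s['orientation']).inv()).as_rotvec()).round(2),s['force'].round(1))
E
python3 -c "from h import *;err()"
```

```text
time: 19.8
position: [597.0, 80.2, 104.8]
orientation: [0.996, 0.086, -0.009, -0.008]
force: [-0.3, -0.6, -2.8]
width: 18.2
pos to go [-15.   93.8 -37.8] rot [-0.8  -1.21  7.09] [-0.3 -0.6 -2.8]
```

```bash
python3 -m jog '[[-0.003,0.0188,0,-0.16,-0.24,1.42,0.005],[-0.003,0.0188,0,-0.16,-0.24,1.42,0.005],[-0.003,0.0188,0,-0.16,-0.24,1.42,0.005],[-0.003,0.0188,0,-0.16,-0.24,1.42,0.005],[-0.003,0.0188,0,-0.16,-0.24,1.42,0.005]]'
python3 -m jog '[[0,0,-0.01,0,0,0,0.005],[0,0,-0.012,0,0,0,0.005],[0,0,-0.006,0,0,0,0.005],[0,0,0,0,0,0,0.005],[0,0,0,0,0,0,0.005]]'
python3 -c "from h import *;err()"
```

```text
time: 20.22
position: [582.0, 174.7, 104.8]
orientation: [0.989, 0.148, -0.0, -0.0]
force: [0.6, -0.1, -2.6]
width: 17.7
time: 20.63
position: [581.6, 174.3, 76.1]
orientation: [0.989, 0.148, -0.001, -0.001]
force: [-0.6, -0.2, -2.1]
width: 17.8
pos to go [ 0.4 -0.3 -9.1] rot [-0.05 -0.1   0.02] [-0.6 -0.2 -2.1]
```

```bash
python3 -m jog '[[0,0,-0.004,0,0,0,0.005],[0,0,-0.003,0,0,0,0.005],[0,0,-0.002,0,0,0,0.005],[0,0,0,0,0,0,0.005],[0,0,0,0,0,0,0.005]]'
python3 -m jog '[[0,0,0,0,0,0,0.024],[0,0,0,0,0,0,0.03],[0,0,0,0,0,0,0.05],[0,0,0,0,0,0,0.0912],[0,0,0,0,0,0,0.0912]]'
python3 -m jog '[[0,0,0,0,0,0,0.0912],[0,0,0,0,0,0,0.0912],[0,0,0,0,0,0,0.0912],[0,0,0,0,0,0,0.0912],[0,0,0,0,0,0,0.0912]]'
python3 -m jog '[[0,0,0.01,0,0,0,0.0912],[0,0,0.03,0,0,0,0.0912],[0,0,0.04,0,0,0,0.0912],[0,0,0.04,0,0,0,0.0912],[0,0,0.04,0,0,0,0.0912]]'
python3 - <<'E'
from h import *
snap('wrist','w11')
E
```

```text
time: 21.05
position: [581.7, 175.4, 67.7]
orientation: [0.989, 0.148, -0.0, -0.001]
force: [0.7, 0.3, -2.4]
width: 18.1
time: 21.47
position: [581.8, 175.4, 67.9]
orientation: [0.989, 0.148, 0.0, -0.001]
force: [0.2, -0.0, 0.1]
width: 47.5
time: 21.88
position: [581.7, 175.4, 67.7]
orientation: [0.989, 0.148, -0.0, -0.001]
force: [0.9, 0.1, -0.1]
width: 80.8
time: 22.3
position: [581.2, 175.3, 230.3]
orientation: [0.989, 0.148, -0.0, -0.001]
force: [1.6, 0.2, -0.5]
width: 91.1
```

```bash
python3 -m jog '[[-0.03,0,0.01,0,0,0,0.0912],[-0.035,0,0.01,0,0,0,0.0912],[-0.035,0,0.01,0,0,0,0.0912],[-0.035,0,0,0,0,0,0.0912],[0,0,0,0,0,0,0.0912]]'
python3 - <<'E'
from h import *
snap('scene','s12');snap('top','t12')
r=lambda a,s:cv2.resize(a,s,interpolation=cv2.INTER_CUBIC)
s=np.load('pics/s12.npy');w=np.load('pics/w11.npy');m=traymap('s12',z=8,s=3)
cv2.imwrite('pics/m12.png',np.vstack([np.hstack([r(s[150:342,70:390],(450,270)),r(w,(340,270))]),np.hstack([r(m,(450,267)),r(np.load('pics/t12.npy')[120:230,190:390],(340,267))])]))
E
```

```text
time: 22.77
position: [440.7, 175.1, 258.7]
orientation: [0.989, 0.149, -0.001, -0.001]
force: [1.4, -0.4, 0.5]
width: 91.4
```

View pics/m12.png

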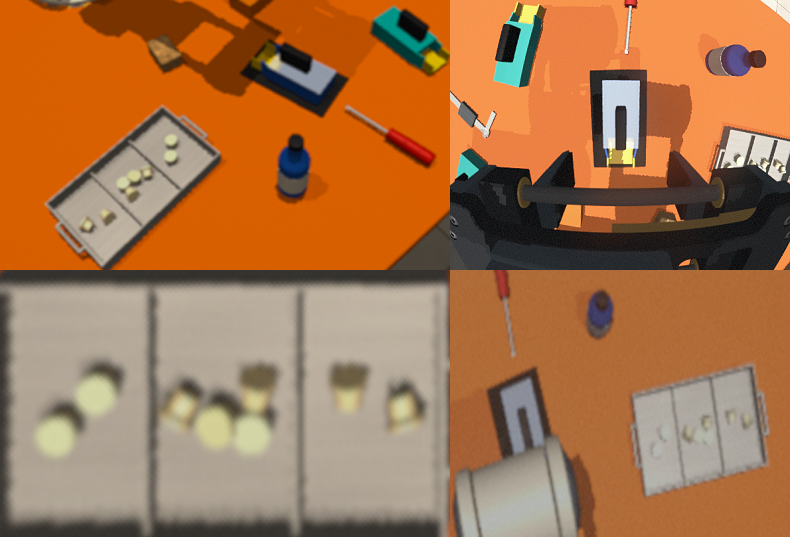

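The shaker stands empty and centred on its mat (wrist view, 620,118). The tray holds 2, 4 and 2 knobs, and the bottle, block and screwdriver look unmoved. I'm handing in.

```bash
python3 -c "
from workcell import bot
print(bot.close_job(),bot.get_state()['time'])"
```

```text
the job is handed in; nothing more can be done
the job is handed in; nothing more can be done
```

The job is handed in. All eight knobs went into the tray, two in bay 0, four in bay 1 and two in bay 2, and the empty shaker is back on its mat. I gripped the shaker by its black fin and shook knobs out at 25° with the spout about 55 mm above the bench. The last three came out over bay 1 at 32°.

- **Final check:** the last pictures, at about 23 s of the 72 s allowed, showed the 2/4/2 spread and the shaker empty, standing in the middle of its mat. The gripper was clear of everything, and the bottle, sanding block and screwdriver looked unmoved.
- **Things that went wrong or disagreed:**
  - I overshot y by about 25 mm on the first move to bay 2 and corrected it before tipping.
  - The first shake at 20° released nothing, so I went steeper.
  - Wrist force was too noisy to count knobs, so the counts come from images only.
- **Not known:** the hand-in reports no verdict, so whether it passed is unknown.

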